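Tap the tin lids home, smallest first

TASK

Close the three paint tins: with your fingertips press each raised lid gently straight down until it is fully home, flush with the rim, first on the smallest tin, then the middle-sized one, then the largest. Do not touch a tin before its turn; only press, leaving the tins standing where they are and the other things on the bench alone.

Things in the scene. Friction and masses are not known exactly. Their poses are not given: they have to be found in the camera images.
- small_tin: the smallest of three loose, upright, plain tinplate paint tins with a white paper band: 72 mm across, rim 85 mm above the bench. Origin at the centre of its underside on the bench, z up. Its round lid fits in its mouth.
- small_lid (a joint): how far the lid of the smallest tin has gone down, in m: 0 = top of the lid 10 mm above the tin's rim, 0.010 = fully home, flush with the rim, against a stop. At the start 0 to 0.002. It slides straight down against about 6 N of friction (a little more when pressed fast) and stays where it is left.
- small_lid_top (a point): centre of the flat top of the lid of the smallest tin, moving with the lid; the lid is a disc 61 mm across. With the lid fully home this point is 85 mm above the bench.
- medium_tin: the middle-sized of three loose, upright, plain tinplate paint tins with a white paper band: 96 mm across, rim 105 mm above the bench. Origin at the centre of its underside on the bench, z up. Its round lid fits in its mouth.
- medium_lid (a joint): how far the lid of the middle-sized tin has gone down, in m: 0 = top of the lid 10 mm above the tin's rim, 0.010 = fully home, flush with the rim, against a stop. At the start 0 to 0.002. It slides straight down against about 6 N of friction (a little more when pressed fast) and stays where it is left.
- medium_lid_top (a point): centre of the flat top of the lid of the middle-sized tin, moving with the lid; the lid is a disc 85 mm across. With the lid fully home this point is 105 mm above the bench.
- large_tin: the largest of three loose, upright, plain tinplate paint tins with a white paper band: 124 mm across, rim 125 mm above the bench. Origin at the centre of its underside on the bench, z up. Its round lid fits in its mouth.
- large_lid (a joint): how far the lid of the largest tin has gone down, in m: 0 = top of the lid 10 mm above the tin's rim, 0.010 = fully home, flush with the rim, against a stop. At the start 0 to 0.002. It slides straight down against about 6 N of friction (a little more when pressed fast) and stays where it is left.
- large_lid_top (a point): centre of the flat top of the lid of the largest tin, moving with the lid; the lid is a disc 113 mm across. With the lid fully home this point is 125 mm above the bench.
- mixing_cup: bystander: loose open white plastic cup, 84 mm across the rim, 90 mm high; origin at the centre of its underside
- jar: bystander: loose grey jar with a black cap, 64 mm across, 100 mm high; origin at the centre of its underside
- spatula: bystander: loose spatula about 200 mm long lying flat to the left of the tins; origin under the middle, x along its length
- sanding_block: bystander: loose cork sanding block with a black rubber top, 70 x 120 x 34 mm, lying flat; origin at the centre of its underside
There are look-alikes about, which are no part of the job. Leave any blue or red look-alike of the large_tin alone.

How it is judged (in metres and radians):
On the way, in this order (a step that is already met when the one before it is completed fails the run):
1. the lid of the smallest tin is fully home, the other two still up (value of joint small_lid above 0.0085 m and value of joint each of medium_lid, large_lid below 0.004 m), for 0.1 s.
2. then the lid of the middle-sized tin is fully home, the largest still up (value of joint each of small_lid, medium_lid above 0.0085 m and value of joint large_lid below 0.004 m), for 0.1 s.
3. then the lid of the largest tin is fully home (value of joint each of small_lid, medium_lid, large_lid above 0.0085 m), for 0.1 s.
At the end, for the whole second after the job is handed in: All three lids are home (down to within 1.5 mm of the stop), and the three tins stand upright at rest on the bench (tilt under 0.05 rad), within 15 mm of where they began (all of step 3 and angle between each of small_tin, medium_tin, large_tin's own z axis and vertical below 0.05 rad and distance of each of small_tin, medium_tin, large_tin from where it was at the start of the episode below 0.015 m and height (world z) of each of small_tin, medium_tin, large_tin below 0.004 m and linear speed of each of small_tin, medium_tin, large_tin below 0.02 m/s); the robot touches nothing.
It fails at once if a tin is touched before its turn ((value of joint small_lid below 0.008 m and (contact force between any of the arm, the fingers and medium_tin above 1 N or value of joint medium_lid above 0.004 m)) or (value of joint small_lid below 0.008 m and (contact force between any of the arm, the fingers and large_tin above 1 N or value of joint large_lid above 0.004 m)) or (value of joint medium_lid below 0.008 m and (contact force between any of the arm, the fingers and large_tin above 1 N or value of joint large_lid above 0.004 m))).
It fails at once if a tin is pressed with more than 25 N (contact force between any of the fingers, the arm and small_tin above 25 N or contact force between any of the fingers, the arm and medium_tin above 25 N or contact force between any of the fingers, the arm and large_tin above 25 N).
It fails at once if a tin is lifted (6 mm), tipped (0.12 rad) or shifted (15 mm) ((height (world z) of small_tin above 0.006 m or angle between small_tin's own z axis and vertical above 0.12 rad or distance of small_tin from where it was at the start of the episode above 0.015 m) or (height (world z) of medium_tin above 0.006 m or angle between medium_tin's own z axis and vertical above 0.12 rad or distance of medium_tin from where it was at the start of the episode above 0.015 m) or (height (world z) of large_tin above 0.006 m or angle between large_tin's own z axis and vertical above 0.12 rad or distance of large_tin from where it was at the start of the episode above 0.015 m)).
It fails at once if another thing on the bench is moved by more than 15 mm (distance of any of mixing_cup, jar, spatula, sanding_block from where it was at the start of the episode above 0.015 m).
It also fails if it takes over 56 s, if anything falls off the work surface, if the arm or the gripper's body presses on something with over 40 N, if the wrist force passes 120 N, or if a joint passes its speed limit or range.

ROBOT

A 7-joint arm with a two-finger parallel gripper is mounted at the origin on the work surface. World frame = base frame: x ahead of the robot, y to its left, z up, the work surface at z = 0. Lengths are in m, angles in degrees, forces in N, time in s.
With the tool pointing down it reaches from about 0.4 to 0.875 m from the base axis. Payload 6.5 kg.
Tool frame: the origin (TCP) lies at the very end of the fingers, on their centre line; the grasp point (between the pads) lies bot.tcp_to_grasp behind it (bot.tcp_to_grasp is the distance from the TCP to the grasp point, in m); z points along the fingers, y is the line along which they close (so a half turn about z gives the same grasp; the last joint's range is limited). The gripper opens to 88 mm and grips with 3 to 60 N. Pads are 18 mm wide; open, the fingers measure 123 mm over their backs; the gripper's body (75 mm by 187 mm) begins 45 mm behind the grasp point.
Start: joints at [62.842, 30.733, -0.252, 88.115, 0.149, 61.152, -4.079], TCP at [0.258, -0.597, 0.208] pointing down, gripper open.
Joint ranges: [-154.64, 154.64], [-21.42, 123.67], [-72.66, 72.17], [13.99, 137.28], [-74.86, 254.86], [10.95, 109.41], [-158.01, 158.01]. Speed limits (degrees/s): [136.94, 136.94, 180, 180, 180, 180, 180].

INTERFACE

Orientations are given as [roll, pitch, yaw] about the fixed x, y, z axes, in that order (R = Rz(yaw) Ry(pitch) Rx(roll)).
In Python, from workcell import bot, cams, job gives the robot as it stands.
- The arm moves only by the shell command python3 -m creep 'ROWS' [FORCE]. ROWS is JSON, a list of rows, each an object of numbers: "rx", "ry", "rz": the turn, a rotation vector about the tool's x, y, z in degrees; "dx", "dy", "dz": the shift along the tool's x, y, z in mm; "hand": the finger opening in mm, from 0 to 88.1. In form: [{"rx": .., "ry": .., "rz": .., "dx": .., "dy": .., "dz": .., "hand": ..}, ...]. A call has 1 to 12 rows; each row shifts and turns the commanded pose from where the row before left it, along the tool's axes as they then stand; what a row does not reach is not made up. A row lasts 1/10 s, in which the tool goes at most 50 mm and 8.59 degrees, less where a joint would pass 70% of its speed; a pose out of reach is approached as far as the arm can. A call with a gripper value outside its range is refused whole. The fingers move at their own pace and stop on an object; FORCE is the grip in N (left out, the last holds). Time passes only in rows, so rows that do not move let the fingers close. It gives the time, the measured TCP pose, the force, the opening and the grip force at its end, in the units of the state.
- bot.read_state(): the state, without advancing time (a new reading comes with each control period).
- cams.get_image(name): name is "scene" or "top" or "wrist"; returns the picture (384x512x3 uint8, red, green, blue); there is no depth.
- cams.calibration(name): a dict with "mtx" (3x3 intrinsics, pixels), "rvec" (rotation vector, rad) and "tvec" (3), from world to camera coordinates, as OpenCV has them. Camera axes: x right, y down, z forward; pixel columns grow to the right and rows downward; lengths in m; the calibration is good to about 2 mm. A picture is of the moment at which its call begins: read the wrist's pose just before it. calibration takes no time and is no camera call; for the wrist camera it gives the pose at the moment of the call.
- job.sign_off(): hands the job in; it is judged then, once.
The state is a dict: "time_s": time; "q": joint angles; "qd": joint speeds; "joint_torque": joint torques, N m; "eef_pos": TCP position; "ee_rot": TCP orientation; "ft_force": force on the tool from outside, world axes, zero at the start; "moment": the same for the moment, N m; "finger_gap": finger opening in m; "gripper_force": force on a finger pad.
Only numpy, scipy, OpenCV 4.12 (cv2) and the standard library are available. Lean on these libraries where they do the work, as an engineer would, in place of code of your own. Each camera call takes 0.05 s, during which the arm holds its last target. There are 200 camera calls.

## Working session

There is one attempt and no reset: what is moved stays moved. The work goes in short steps, Python scripts to look and compute and a shell command to move; the robot and the scene stay as the last step left them, time stands still between calls to the robot, and variables do not carry over. Pictures are saved under pics/ and viewed, at most 10 in all, crops included, and the job is handed in when it is done.

```bash
mkdir -p pics
python3 - <<'E'
from workcell import bot,cams,job
import cv2
for n in("scene","top"):
    cv2.imwrite(f"pics/{n}0.png",cams.get_image(n)[:,:,::-1])
s=bot.read_state();print(s,bot.tcp_to_grasp)
E
```

```text
{'time_s': 0.1, 'q': array([62.84121183, 30.77157554, -0.25570201, 88.16300557,  0.14911653,
       61.1522577 , -4.07944619]), 'qd': array([ 0.05193967, -0.13603391,  0.12143655, -0.06173152,  0.03449023,
       -0.02312195,  0.00167751]), 'joint_torque': array([ 2.33185790e-03, -5.72081637e+01,  9.93891209e-01, -2.52232236e+01,
       -5.61486580e-02,  1.34097651e-02,  4.06967320e-05]), 'eef_pos': array([ 0.25755768, -0.59615887,  0.2072582 ]), 'ee_rot': array([-1.79913691e+02,  5.83677630e-03,  2.33711932e+01]), 'ft_force': array([-0.16849685,  0.28578935,  0.46555385]), 'moment': array([ 0.03010782, -0.01867509, -0.00344217]), 'gripper_force': 0.0, 'finger_gap': 0.08812096410840604} 0.0187
```

View pics/scene0.png

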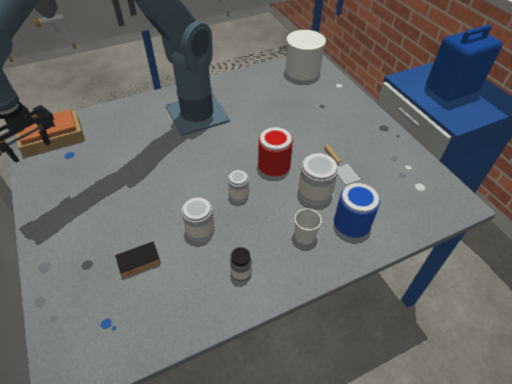

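View pics/top0.png

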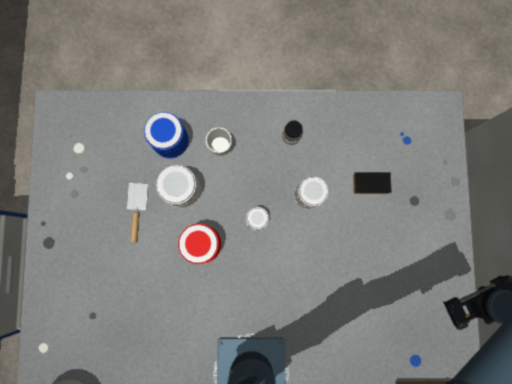

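Scene: small tin lid at about (238,178), medium (197,208), large (319,165). Top: small (258,217), medium (312,192), large (177,185). Red and blue look-alikes are next to the large one. I'll triangulate these, with enlarged crops to refine them.

Run:
```python
import cv2,numpy as np
a=cv2.imread("pics/scene0.png");b=cv2.imread("pics/top0.png")
def c(im,x,y,w=50,s=5):
    return cv2.resize(im[y-w//2:y+w//2,x-w//2:x+w//2],None,fx=s,fy=s,interpolation=cv2.INTER_CUBIC)
r1=np.hstack([c(a,238,182),c(a,198,213),c(a,318,168)])
r2=np.hstack([c(b,258,217),c(b,312,192),c(b,177,185)])
cv2.imwrite("pics/crop.png",np.vstack([r1,r2]))
```

```text
(no output)
```

View pics/crop.png

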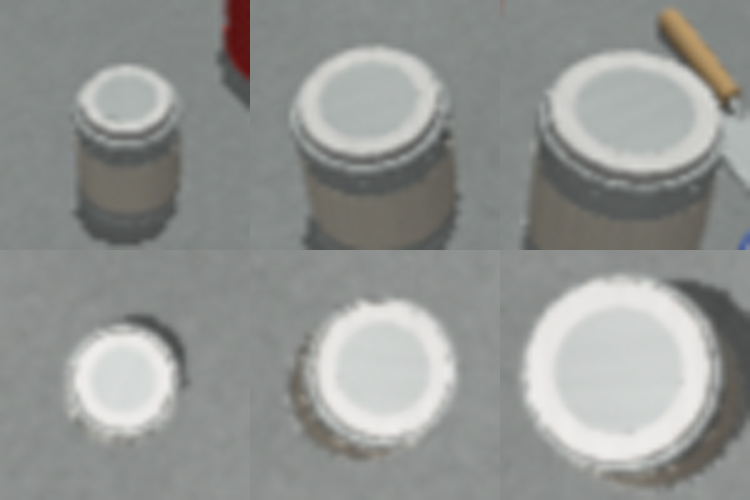

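The crops show lid tops as a grey disc in a white ring. Scene centres: small (238,176.4), medium (196.7,206.8), large (319.8,164.6). Top centres: small (257.8,217.6), medium (313.2,190.4), large (175.6,183.8).

```bash
cat > m.py <<'E'
import cv2,numpy as np
from workcell import bot,cams
def P(c):
    return np.array(c['mtx'])@np.c_[cv2.Rodrigues(np.array(c['rvec'],float))[0],np.ravel(c['tvec'])]
def tri(C1,u1,C2,u2):
    X=cv2.triangulatePoints(P(C1),P(C2),np.array(u1,float).reshape(2,1),np.array(u2,float).reshape(2,1)).ravel();X=X[:3]/X[3]
    e=[np.linalg.norm((lambda h:h[:2]/h[2])(P(C)@np.r_[X,1])-u) for C,u in((C1,u1),(C2,u2))]
    return X,e
def atz(C,u,z):
    M=P(C);H=np.c_[M[:,0],M[:,1],M[:,2]*z+M[:,3]];h=np.linalg.solve(H,np.r_[u,1]);return h[:2]/h[2]
E
python3 - <<'E'
from m import *
s,t=cams.calibration("scene"),cams.calibration("top")
for n,a,b,z in(("S",(238,176.4),(257.8,217.6),.094),("M",(196.7,206.8),(313.2,190.4),.114),("L",(319.8,164.6),(175.6,183.8),.134)):
    print(n,*tri(s,a,t,b),atz(s,a,z),atz(t,b,z))
for n,b,z in(("jar",(293,130),.1),("cup",(219,140),.09),("block",(372,182),.034),("red",(199,243),.13),("blue",(164,131),.13)):
    print(n,atz(t,b,z))
E
```

```text
S [ 0.49256225 -0.02132593  0.09242029] [np.float64(0.16270601502365148), np.float64(0.1404703454817329)] [ 0.49412424 -0.02136138] [ 0.492291   -0.02170465]
M [ 0.57569797 -0.19610509  0.11569908] [np.float64(0.0023604754465961345), np.float64(0.0018783325880175918)] [ 0.57434709 -0.19580456] [ 0.57591708 -0.19636508]
L [0.59550244 0.23347869 0.13353356] [np.float64(0.10096381851622548), np.float64(0.08787969143072942)] [0.59596468 0.23351747] [0.59530585 0.23315835]
jar [ 0.77533393 -0.13739655]
cup [0.74499528 0.10263897]
block [ 0.61405716 -0.40634725]
red [0.41302159 0.15912008]
blue [0.76439478 0.27350775]
```

```bash
cat >> m.py <<'E'
from scipy.spatial.transform import Rotation as R
def go(t):
    s=bot.read_state();r=R.from_euler('xyz',s['ee_rot'],degrees=True)
    print(s['time_s'],s['eef_pos'].round(4),s['ee_rot'].round(2),s['ft_force'].round(2),round(s['finger_gap'],4),'d mm',(r.inv().apply(np.array(t)-s['eef_pos'])*1000).round(1),
     'rot',(r.inv()*R.from_euler('xyz',[180,0,s['ee_rot'][2]],degrees=True)).as_rotvec(degrees=True).round(2))
E
python3 -c "
from m import *
go([.493,-.0215,.18])"
```

```text
0.1 [ 0.2576 -0.5962  0.2073] [-1.7991e+02  1.0000e-02  2.3370e+01] [-0.17  0.29  0.47] 0.0881 d mm [ 444.1 -434.1   27.9] rot [-0.09  0.01 -0.  ]
```

```bash
python3 -m creep '[{"dx":15,"dy":-15,"hand":0},{"dx":30,"dy":-30,"hand":0},{"dx":30,"dy":-30,"hand":0},{"dx":30,"dy":-30,"hand":0},{"dx":30,"dy":-30,"hand":0},{"dx":30,"dy":-30,"hand":0},{"dx":30,"dy":-30,"hand":0},{"dx":30,"dy":-30,"hand":0},{"dx":30,"dy":-30,"hand":0},{"dx":30,"dy":-30,"hand":0},{"dx":30,"dy":-30,"hand":0},{"dx":15,"dy":-15,"hand":0}]' 5; python3 -c "
from m import *
go([.493,-.0215,.18])"
```

```text
0.1 [ 0.2576 -0.5962  0.2073] [-1.7991e+02  1.0000e-02  2.3370e+01] [-0.17  0.29  0.47] 0.0881 d mm [ 444.1 -434.1   27.9] rot [-0.09  0.01 -0.  ]invalid input
```

```bash
python3 -m creep '[{"rx":0,"ry":0,"rz":0,"dx":15,"dy":-15,"dz":0,"hand":0}]' 5
```

```text
time_s: 0.2
eef_pos: [0.2634, -0.5786, 0.2073]
ee_rot: [180.0, 0.1, 23.2]
ft_force: [-0.6, -0.6, -0.5]
finger_gap: 0.082
gripper_force: 0.0
```

```bash
python3 -c "
from m import *
go([.493,-.0215,.18])"
```

```text
0.2 [ 0.2634 -0.5786  0.2073] [1.800e+02 1.000e-01 2.316e+01] [-0.61 -0.6  -0.47] 0.082 d mm [ 430.2 -421.9   26.5] rot [0.  0.1 0. ]
```

All seven keys are needed.

```bash
python3 -m creep '[{"rx":0,"ry":0,"rz":0,"dx":30,"dy":-30,"dz":0,"hand":0},{"rx":0,"ry":0,"rz":0,"dx":30,"dy":-30,"dz":0,"hand":0},{"rx":0,"ry":0,"rz":0,"dx":30,"dy":-30,"dz":0,"hand":0},{"rx":0,"ry":0,"rz":0,"dx":30,"dy":-30,"dz":0,"hand":0},{"rx":0,"ry":0,"rz":0,"dx":30,"dy":-30,"dz":0,"hand":0},{"rx":0,"ry":0,"rz":0,"dx":30,"dy":-30,"dz":0,"hand":0},{"rx":0,"ry":0,"rz":0,"dx":30,"dy":-30,"dz":0,"hand":0},{"rx":0,"ry":0,"rz":0,"dx":30,"dy":-30,"dz":0,"hand":0},{"rx":0,"ry":0,"rz":0,"dx":30,"dy":-30,"dz":0,"hand":0},{"rx":0,"ry":0,"rz":0,"dx":30,"dy":-30,"dz":0,"hand":0},{"rx":0,"ry":0,"rz":0,"dx":15,"dy":-15,"dz":0,"hand":0},{"rx":0,"ry":0,"rz":0,"dx":0,"dy":0,"dz":0,"hand":0}]'; python3 -c "
from m import *
go([.493,-.0215,.15])"
```

```text
time_s: 1.4
eef_pos: [0.4308, -0.1595, 0.208]
ee_rot: [-179.9, -0.0, 23.7]
ft_force: [0.3, -0.5, -0.2]
finger_gap: 0.0005
gripper_force: 0.0
1.4 [ 0.4308 -0.1595  0.208 ] [-1.7994e+02 -4.0000e-02  2.3710e+01] [ 0.26 -0.47 -0.18] 0.0005 d mm [ 112.4 -101.3   58.1] rot [-0.06 -0.04  0.  ]
```

```bash
python3 -m creep '[{"rx":0,"ry":0,"rz":0,"dx":22,"dy":-20,"dz":0,"hand":0},{"rx":0,"ry":0,"rz":0,"dx":30,"dy":-27,"dz":10,"hand":0},{"rx":0,"ry":0,"rz":0,"dx":30,"dy":-27,"dz":16,"hand":0},{"rx":0,"ry":0,"rz":0,"dx":20,"dy":-18,"dz":16,"hand":0},{"rx":0,"ry":0,"rz":0,"dx":10.4,"dy":-9.3,"dz":16,"hand":0},{"rx":0,"ry":0,"rz":0,"dx":0,"dy":0,"dz":0,"hand":0},{"rx":0,"ry":0,"rz":0,"dx":0,"dy":0,"dz":0,"hand":0},{"rx":0,"ry":0,"rz":0,"dx":0,"dy":0,"dz":0,"hand":0}]'
python3 - <<'E'
from m import *
go([.493,-.0215,.095])
cv2.imwrite("pics/s1.png",cams.get_image("scene")[:,:,::-1][100:260,130:400].repeat(2,0).repeat(2,1))
cv2.imwrite("pics/w1.png",cams.get_image("wrist")[:,:,::-1])
E
```

```text
time_s: 2.2
eef_pos: [0.4928, -0.0273, 0.1507]
ee_rot: [179.9, -0.0, 23.2]
ft_force: [-0.1, 0.6, -0.0]
finger_gap: 0.0005
gripper_force: 0.0
2.2 [ 0.4928 -0.0273  0.1507] [ 1.7994e+02 -1.0000e-02  2.3220e+01] [-0.14  0.6  -0.03] 0.0005 d mm [ 2.4 -5.3 55.7] rot [ 0.06 -0.01 -0.  ]
```

View pics/w1.png

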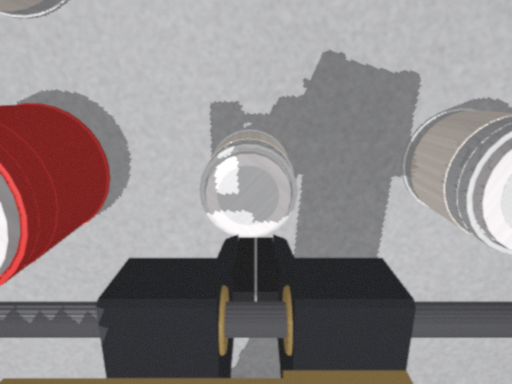

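View pics/s1.png

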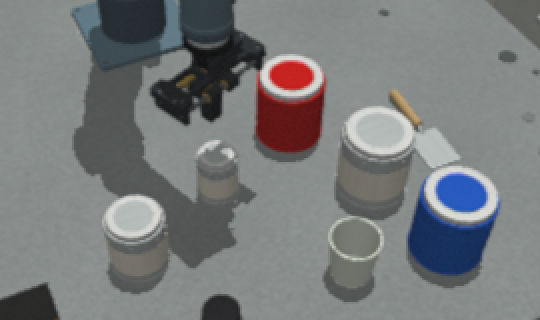

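Wrist view: small lid at about (249,189), fingers closed just above it; the scene view agrees. Cross-checking against the wrist calibration.

Run:
```python
from m import *
c=cams.calibration("wrist");t=cams.calibration("top")
print(atz(c,(249,189),.094),tri(c,(249,189),t,(257.8,217.6)))
```

```text
[ 0.49801454 -0.0188333 ] (array([ 0.49340433, -0.02151213,  0.07575269]), [np.float64(1.301781567577144), np.float64(0.1899374796304372)])
```

```bash
python3 -m creep '[{"rx":0,"ry":0,"rz":0,"dx":2.4,"dy":-5.3,"dz":8,"hand":0},{"rx":0,"ry":0,"rz":0,"dx":0,"dy":0,"dz":15,"hand":0},{"rx":0,"ry":0,"rz":0,"dx":0,"dy":0,"dz":10,"hand":0},{"rx":0,"ry":0,"rz":0,"dx":0,"dy":0,"dz":5,"hand":0},{"rx":0,"ry":0,"rz":0,"dx":0,"dy":0,"dz":0,"hand":0},{"rx":0,"ry":0,"rz":0,"dx":0,"dy":0,"dz":0,"hand":0},{"rx":0,"ry":0,"rz":0,"dx":0,"dy":0,"dz":0,"hand":0},{"rx":0,"ry":0,"rz":0,"dx":0,"dy":0,"dz":0,"hand":0}]'
python3 - <<'E'
from m import *
go([.493,-.0215,.095])
E
```

```text
time_s: 3.1
eef_pos: [0.4933, -0.0195, 0.1124]
ee_rot: [180.0, -0.0, 23.4]
ft_force: [-0.6, 0.3, -0.3]
finger_gap: 0.0004
gripper_force: 0.0
3.1 [ 0.4933 -0.0195  0.1124] [ 1.7998e+02 -4.0000e-02  2.3360e+01] [-0.63  0.31 -0.27] 0.0004 d mm [-1.1  1.7 17.4] rot [ 0.02 -0.04 -0.  ]
```

```bash
python3 -m creep '[{"rx":0,"ry":0,"rz":0,"dx":-0.8,"dy":1.2,"dz":4,"hand":0},{"rx":0,"ry":0,"rz":0,"dx":0,"dy":0,"dz":4,"hand":0},{"rx":0,"ry":0,"rz":0,"dx":0,"dy":0,"dz":4,"hand":0},{"rx":0,"ry":0,"rz":0,"dx":0,"dy":0,"dz":2,"hand":0},{"rx":0,"ry":0,"rz":0,"dx":0,"dy":0,"dz":1,"hand":0},{"rx":0,"ry":0,"rz":0,"dx":0,"dy":0,"dz":1,"hand":0},{"rx":0,"ry":0,"rz":0,"dx":0,"dy":0,"dz":1,"hand":0},{"rx":0,"ry":0,"rz":0,"dx":0,"dy":0,"dz":1,"hand":0},{"rx":0,"ry":0,"rz":0,"dx":0,"dy":0,"dz":1,"hand":0},{"rx":0,"ry":0,"rz":0,"dx":0,"dy":0,"dz":1,"hand":0},{"rx":0,"ry":0,"rz":0,"dx":0,"dy":0,"dz":0,"hand":0}]'
python3 - <<'E'
from m import *
go([.493,-.0215,.085])
E
```

```text
time_s: 4.2
eef_pos: [0.4926, -0.0209, 0.0919]
ee_rot: [-180.0, 0.0, 23.4]
ft_force: [1.4, 0.2, -0.7]
finger_gap: 0.0005
gripper_force: 0.0
4.2 [ 0.4926 -0.0209  0.0919] [-1.800e+02  1.000e-02  2.337e+01] [ 1.41  0.22 -0.65] 0.0005 d mm [0.2 0.7 6.9] rot [-0.    0.01 -0.  ]
```

```bash
python3 -m creep '[{"rx":0,"ry":0,"rz":0,"dx":0,"dy":0,"dz":1,"hand":0},{"rx":0,"ry":0,"rz":0,"dx":0,"dy":0,"dz":1,"hand":0},{"rx":0,"ry":0,"rz":0,"dx":0,"dy":0,"dz":1,"hand":0}]'; python3 -m creep '[{"rx":0,"ry":0,"rz":0,"dx":0,"dy":0,"dz":1,"hand":0},{"rx":0,"ry":0,"rz":0,"dx":0,"dy":0,"dz":1,"hand":0}]'
```

```text
time_s: 4.5
eef_pos: [0.4927, -0.0209, 0.0889]
ee_rot: [-180.0, 0.0, 23.4]
ft_force: [-0.2, 1.2, -0.2]
finger_gap: 0.0003
gripper_force: 0.0
time_s: 4.7
eef_pos: [0.4926, -0.0209, 0.0869]
ee_rot: [-180.0, 0.0, 23.4]
ft_force: [0.2, 0.6, 1.8]
finger_gap: 0.0004
gripper_force: 0.0
```

```bash
python3 -m creep '[{"rx":0,"ry":0,"rz":0,"dx":0,"dy":0,"dz":1,"hand":0}]';python3 - <<'E'
from m import *
a=cams.get_image("scene")[:,:,::-1];w=cams.get_image("wrist")[:,:,::-1]
a=cv2.resize(a[130:220,190:290],(400,360),interpolation=cv2.INTER_CUBIC)
w=cv2.resize(w[100:370,110:410],(400,360),interpolation=cv2.INTER_CUBIC)
cv2.imwrite("pics/c2.png",np.hstack([a,w]));go([.493,-.0215,.085])
E
```

```text
time_s: 4.8
eef_pos: [0.4927, -0.0209, 0.0859]
ee_rot: [180.0, 0.0, 23.4]
ft_force: [-0.8, -0.3, 0.2]
finger_gap: 0.0002
gripper_force: 0.0
4.9 [ 0.4926 -0.0209  0.0859] [-1.7999e+02  1.0000e-02  2.3370e+01] [-1.17 -0.53  0.49] 0.0008 d mm [0.2 0.7 0.9] rot [-0.01  0.01 -0.  ]
```

View pics/c2.png

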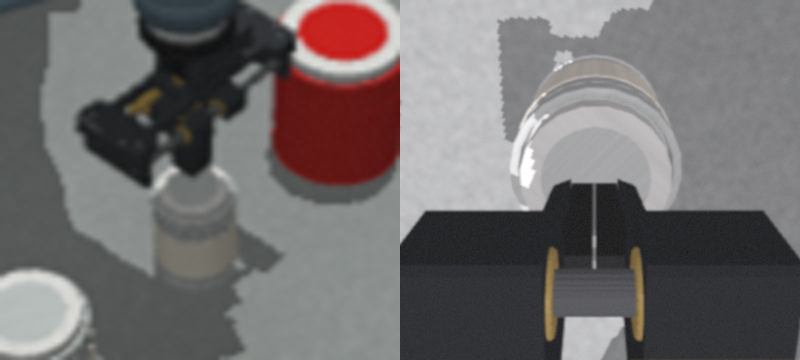

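The view shows the tip over the lid, near its centre, with the contact state unclear. The force is still about 0, so I'll keep creeping down.

```bash
for i in 1 2 3; do :; done; python3 -m creep '[{"rx":0,"ry":0,"rz":0,"dx":0,"dy":0,"dz":0.5,"hand":0}]'|grep -E "pos|ft"; python3 -m creep '[{"rx":0,"ry":0,"rz":0,"dx":0,"dy":0,"dz":0.5,"hand":0}]'|grep -E "pos|ft";python3 -m creep '[{"rx":0,"ry":0,"rz":0,"dx":0,"dy":0,"dz":0.5,"hand":0}]'|grep -E "pos|ft"
```

```text
eef_pos: [0.4927, -0.0209, 0.0855]
ft_force: [0.7, -0.0, -0.6]
eef_pos: [0.4927, -0.0209, 0.085]
ft_force: [0.3, 0.3, 0.1]
eef_pos: [0.4927, -0.0209, 0.0845]
ft_force: [0.4, 0.2, 0.0]
```

```bash
python3 -m creep '[{"rx":0,"ry":0,"rz":0,"dx":0,"dy":0,"dz":0.5,"hand":0},{"rx":0,"ry":0,"rz":0,"dx":0,"dy":0,"dz":0.5,"hand":0}]'|grep -E "pos|ft"; python3 -m creep '[{"rx":0,"ry":0,"rz":0,"dx":0,"dy":0,"dz":0.5,"hand":0},{"rx":0,"ry":0,"rz":0,"dx":0,"dy":0,"dz":0.5,"hand":0}]'|grep -E "pos|ft"
```

```text
eef_pos: [0.4927, -0.0209, 0.0835]
ft_force: [-0.4, -0.7, 0.6]
eef_pos: [0.4927, -0.0209, 0.0824]
ft_force: [0.7, -0.5, -0.8]
```

Run:
```python
from m import *
s=cams.calibration("scene");w=cams.calibration("wrist");st=bot.read_state()
p=st['eef_pos']
for n,c in(("scene",s),("wrist",w)):
  for q in (p,np.array([.493,-.0213,.094]),np.array([.493,-.0213,.085])):
    h=P(c)@np.r_[q,1];print(n,q,(h[:2]/h[2]).round(1))
```

```text
scene [ 0.49265772 -0.02093239  0.08243388] [238.  178.4]
scene [ 0.493  -0.0213  0.094 ] [237.9 176.2]
scene [ 0.493  -0.0213  0.085 ] [238. 178.]
wrist [ 0.49265772 -0.02093239  0.08243388] [257.2 230.2]
wrist [ 0.493  -0.0213  0.094 ] [258.2 238.4]
wrist [ 0.493  -0.0213  0.085 ] [258.1 231.7]
```

The tip appears about 8-10 mm shorter than the nominal TCP in both views (wrist row 236 vs 230 expected), so contact is still to come. Continuing to creep down.

```bash
python3 -m creep '[{"rx":0,"ry":0,"rz":0,"dx":0,"dy":0,"dz":0.5,"hand":0},{"rx":0,"ry":0,"rz":0,"dx":0,"dy":0,"dz":0.5,"hand":0}]'|grep -E "pos|ft"; python3 -m creep '[{"rx":0,"ry":0,"rz":0,"dx":0,"dy":0,"dz":0.5,"hand":0},{"rx":0,"ry":0,"rz":0,"dx":0,"dy":0,"dz":0.5,"hand":0}]'|grep -E "pos|ft"
```

```text
eef_pos: [0.4927, -0.0209, 0.0815]
ft_force: [1.0, -0.5, 0.6]
eef_pos: [0.4927, -0.0209, 0.0805]
ft_force: [-0.1, -0.6, -0.7]
```

```bash
python3 -m creep '[{"rx":0,"ry":0,"rz":0,"dx":0,"dy":0,"dz":0.5,"hand":0},{"rx":0,"ry":0,"rz":0,"dx":0,"dy":0,"dz":0.5,"hand":0}]'|grep -E "pos|ft"; python3 -m creep '[{"rx":0,"ry":0,"rz":0,"dx":0,"dy":0,"dz":0.5,"hand":0},{"rx":0,"ry":0,"rz":0,"dx":0,"dy":0,"dz":0.5,"hand":0}]'|grep -E "pos|ft"
python3 - <<'E'
from m import *
a=cams.get_image("scene")[:,:,::-1];w=cams.get_image("wrist")[:,:,::-1]
a=cv2.resize(a[150:210,208:268],(400,400),interpolation=cv2.INTER_CUBIC)
w=cv2.resize(w[130:280,180:330],(400,400),interpolation=cv2.INTER_CUBIC)
cv2.imwrite("pics/c3.png",np.hstack([a,w]))
E
```

```text
eef_pos: [0.4927, -0.0209, 0.0795]
ft_force: [0.2, 0.5, 0.2]
eef_pos: [0.4927, -0.0209, 0.0785]
ft_force: [0.2, 0.6, -0.8]
```

View pics/c3.png

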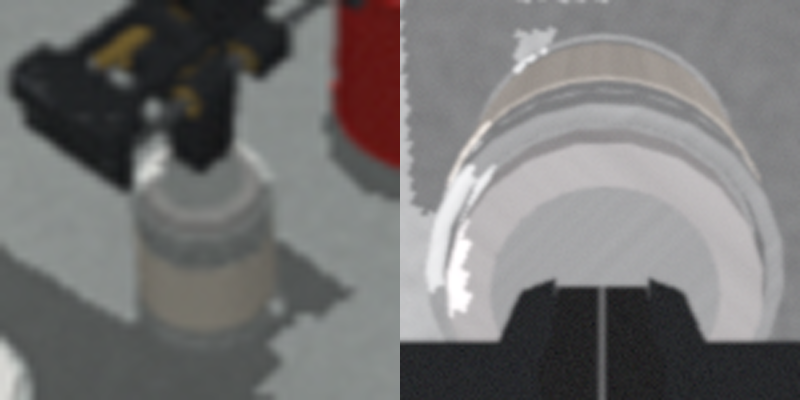

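The lid is still raised and the tip is just above its centre, at scene row 175.8 against 176.4 for the lid. Keep creeping.

```bash
python3 -m creep '[{"rx":0,"ry":0,"rz":0,"dx":0,"dy":0,"dz":0.5,"hand":0},{"rx":0,"ry":0,"rz":0,"dx":0,"dy":0,"dz":0.5,"hand":0}]'|grep -E "pos|ft"; python3 -m creep '[{"rx":0,"ry":0,"rz":0,"dx":0,"dy":0,"dz":0.5,"hand":0},{"rx":0,"ry":0,"rz":0,"dx":0,"dy":0,"dz":0.5,"hand":0}]'|grep -E "pos|ft"
```

```text
eef_pos: [0.4927, -0.0209, 0.0775]
ft_force: [-0.8, -0.4, -0.6]
eef_pos: [0.4927, -0.0209, 0.0765]
ft_force: [-1.1, 0.0, -0.3]
```

```bash
python3 -m creep '[{"rx":0,"ry":0,"rz":0,"dx":0,"dy":0,"dz":0.5,"hand":0},{"rx":0,"ry":0,"rz":0,"dx":0,"dy":0,"dz":0.5,"hand":0}]'|grep -E "pos|ft"; python3 -m creep '[{"rx":0,"ry":0,"rz":0,"dx":0,"dy":0,"dz":0.5,"hand":0},{"rx":0,"ry":0,"rz":0,"dx":0,"dy":0,"dz":0.5,"hand":0}]'|grep -E "pos|ft"
```

```text
eef_pos: [0.4927, -0.0209, 0.0755]
ft_force: [0.2, 0.2, -0.5]
eef_pos: [0.4927, -0.0209, 0.0745]
ft_force: [-0.6, 0.3, -0.3]
```

```bash
python3 -m creep '[{"rx":0,"ry":0,"rz":0,"dx":0,"dy":0,"dz":0.5,"hand":0},{"rx":0,"ry":0,"rz":0,"dx":0,"dy":0,"dz":0.5,"hand":0}]'|grep -E "pos|ft"; python3 -m creep '[{"rx":0,"ry":0,"rz":0,"dx":0,"dy":0,"dz":0.5,"hand":0},{"rx":0,"ry":0,"rz":0,"dx":0,"dy":0,"dz":0.5,"hand":0}]'|grep -E "pos|ft"
python3 - <<'E'
from m import *
a=cams.get_image("scene")[:,:,::-1];w=cams.get_image("wrist")[:,:,::-1]
a=cv2.resize(a[150:210,208:268],(400,400),interpolation=cv2.INTER_CUBIC)
w=cv2.resize(w[130:280,180:330],(400,400),interpolation=cv2.INTER_CUBIC)
cv2.imwrite("pics/c4.png",np.hstack([a,w]))
E
```

```text
eef_pos: [0.4927, -0.0209, 0.0735]
ft_force: [-0.3, -0.8, -0.8]
eef_pos: [0.4927, -0.0209, 0.0725]
ft_force: [-0.5, -0.2, -0.3]
```

View pics/c4.png

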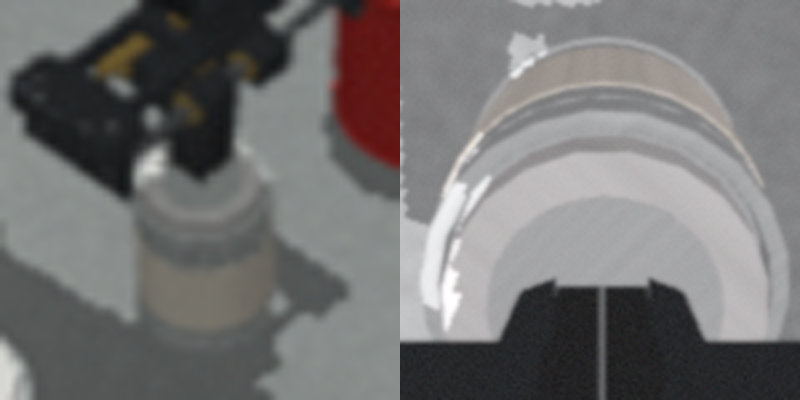

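The lid hasn't moved yet and the tip is very close to its top. I'll triangulate the fingertip's front corner: wrist (273.8,237.6), scene (238.5,177.3).

```bash
python3 - <<'E'
from m import *
s=cams.calibration("scene");w=cams.calibration("wrist");p=bot.read_state()['eef_pos']
for u in((238.5,177.3),(239.5,177.3),(238,177.8)):
  X,e=tri(w,(273.8,237.6),s,u);print(X,e, R.from_euler('xyz',[180,0,23.37],degrees=True).inv().apply(X-p)*1000)
E
python3 -m creep '[{"rx":0,"ry":0,"rz":0,"dx":0,"dy":0,"dz":0.5,"hand":0},{"rx":0,"ry":0,"rz":0,"dx":0,"dy":0,"dz":0.5,"hand":0}]'|grep -E "pos|ft"; python3 -m creep '[{"rx":0,"ry":0,"rz":0,"dx":0,"dy":0,"dz":0.5,"hand":0},{"rx":0,"ry":0,"rz":0,"dx":0,"dy":0,"dz":0.5,"hand":0}]'|grep -E "pos|ft"
```

```text
[ 0.50370723 -0.02414891  0.10073843] [np.float64(1.886945755482023), np.float64(0.2020232618594451)] [  8.88421241   7.38430413 -28.29337949]
[ 0.50601357 -0.02253163  0.1032537 ] [np.float64(5.383166601952774), np.float64(0.5657976864590211)] [ 11.64287088   6.81454404 -30.80864805]
[ 0.50204306 -0.02518657  0.09694534] [np.float64(1.2864161979463706), np.float64(0.14094316426470332)] [  6.94495518   7.67671086 -24.50028623]
eef_pos: [0.4927, -0.0209, 0.0715]
ft_force: [0.8, -1.4, 0.7]
eef_pos: [0.4927, -0.0209, 0.0705]
ft_force: [1.3, 0.6, -0.1]
```

Wrist and scene views suggest the reported z is about 20 mm too low (the lid triangulated via the wrist also came out 18 mm low), so contact should come near a reading of 0.07. Continuing gently.

```bash
python3 -m creep '[{"rx":0,"ry":0,"rz":0,"dx":0,"dy":0,"dz":0.5,"hand":0},{"rx":0,"ry":0,"rz":0,"dx":0,"dy":0,"dz":0.5,"hand":0}]'|grep -E "pos|ft"; python3 -m creep '[{"rx":0,"ry":0,"rz":0,"dx":0,"dy":0,"dz":0.5,"hand":0},{"rx":0,"ry":0,"rz":0,"dx":0,"dy":0,"dz":0.5,"hand":0}]'|grep -E "pos|ft"
```

```text
eef_pos: [0.4927, -0.0209, 0.0695]
ft_force: [0.3, 0.5, -0.4]
eef_pos: [0.4926, -0.0209, 0.0684]
ft_force: [-0.3, -0.6, 0.2]
```

```bash
python3 -m creep '[{"rx":0,"ry":0,"rz":0,"dx":0,"dy":0,"dz":0.5,"hand":0},{"rx":0,"ry":0,"rz":0,"dx":0,"dy":0,"dz":0.5,"hand":0}]'|grep -E "pos|ft"; python3 -m creep '[{"rx":0,"ry":0,"rz":0,"dx":0,"dy":0,"dz":0.5,"hand":0},{"rx":0,"ry":0,"rz":0,"dx":0,"dy":0,"dz":0.5,"hand":0}]'|grep -E "pos|ft"
```

```text
eef_pos: [0.4927, -0.0209, 0.0675]
ft_force: [0.2, -0.4, -0.4]
eef_pos: [0.4927, -0.0209, 0.0665]
ft_force: [-0.2, -0.4, -0.3]
```

```bash
python3 -m creep '[{"rx":0,"ry":0,"rz":0,"dx":0,"dy":0,"dz":0.5,"hand":0},{"rx":0,"ry":0,"rz":0,"dx":0,"dy":0,"dz":0.5,"hand":0}]'|grep -E "pos|ft"; python3 -m creep '[{"rx":0,"ry":0,"rz":0,"dx":0,"dy":0,"dz":0.5,"hand":0},{"rx":0,"ry":0,"rz":0,"dx":0,"dy":0,"dz":0.5,"hand":0}]'|grep -E "pos|ft"
```

```text
eef_pos: [0.4927, -0.0209, 0.0655]
ft_force: [0.3, 0.2, -0.0]
eef_pos: [0.4927, -0.0209, 0.0645]
ft_force: [0.1, -0.4, 0.1]
```

Run:
```python
from m import *
a=cams.get_image("scene");w=cams.get_image("wrist")
cv2.imwrite("pics/sc5.png",a[:,:,::-1]);cv2.imwrite("pics/w5.png",w[:,:,::-1])
# finger lower extent in scene: dark pixels around column 236-241
g=a.max(2).astype(int)
for c in range(232,246): print(c,g[170:186,c])
```

```text
232 [ 75  61  59  92 150 163 133 118 121 127 129 124 106 104 109  98]
233 [ 55  51  47  57  76  86  98 112 115 119 124 128 116 108 110 103]
234 [ 51  37  31  32  30  38  69 104 114 116 117 127 124 112 107 109]
235 [ 45  34  30  28  29  28  45  84 109 113 113 124 128 113 107 113]
236 [ 47  32  31  30  31  29  31  53  93 111 113 123 129 113 106 111]
237 [ 43  32  30  32  31  29  28  34  69 105 115 122 128 113 105 110]
238 [ 31  30  32  27  29  28  29  32  57 103 115 123 129 113 105 108]
239 [ 30  27  28  29  25  25  30  58  89 110 116 125 131 115 105 111]
240 [ 27  25  27  27  24  26  46  91 111 114 118 127 131 115 104 110]
241 [ 27  24  27  25  26  38  74 106 115 115 120 128 126 111 104 108]
242 [ 40  51  46  41  50  71  99 112 115 119 126 128 115 106 106 101]
243 [ 99 132 120 106 100 105 113 115 118 126 130 123 107 103 109  98]
244 [135 151 141 132 126 122 121 124 126 131 129 113 102 108 106  95]
245 [143 144 144 141 134 131 129 130 131 127 114 102 104 106  98  93]
```

Run:
```python
from m import *
s=cams.calibration("scene")
for z in(.085,.09,.095,.1):
    for q in((.5037,-.0237),(.493,-.0213)):
        h=P(s)@np.r_[q,z,1];print(z,q,(h[:2]/h[2]).round(1))
```

```text
0.085 (0.5037, -0.0237) [238.6 180.3]
0.085 (0.493, -0.0213) [238. 178.]
0.09 (0.5037, -0.0237) [238.5 179.3]
0.09 (0.493, -0.0213) [237.9 177. ]
0.095 (0.5037, -0.0237) [238.5 178.3]
0.095 (0.493, -0.0213) [237.9 176. ]
0.1 (0.5037, -0.0237) [238.5 177.3]
0.1 (0.493, -0.0213) [237.8 175. ]
```

```bash
python3 -m creep '[{"rx":0,"ry":0,"rz":0,"dx":0,"dy":0,"dz":0.5,"hand":0},{"rx":0,"ry":0,"rz":0,"dx":0,"dy":0,"dz":0.5,"hand":0}]'|grep -E "pos|ft"; python3 -m creep '[{"rx":0,"ry":0,"rz":0,"dx":0,"dy":0,"dz":0.5,"hand":0},{"rx":0,"ry":0,"rz":0,"dx":0,"dy":0,"dz":0.5,"hand":0}]'|grep -E "pos|ft"
```

```text
eef_pos: [0.4927, -0.0209, 0.0635]
ft_force: [0.3, 0.2, -0.3]
eef_pos: [0.4927, -0.0209, 0.0628]
ft_force: [-1.8, -0.3, 6.4]
```

Contact: 6.4 N at a reading of 0.063. Pressing down slowly, about 8-10 mm to the stop.

```bash
python3 -m creep '[{"rx":0,"ry":0,"rz":0,"dx":0,"dy":0,"dz":0.5,"hand":0},{"rx":0,"ry":0,"rz":0,"dx":0,"dy":0,"dz":0.5,"hand":0},{"rx":0,"ry":0,"rz":0,"dx":0,"dy":0,"dz":0.5,"hand":0},{"rx":0,"ry":0,"rz":0,"dx":0,"dy":0,"dz":0.5,"hand":0}]'|grep -E "pos|ft"; python3 -m creep '[{"rx":0,"ry":0,"rz":0,"dx":0,"dy":0,"dz":0.5,"hand":0},{"rx":0,"ry":0,"rz":0,"dx":0,"dy":0,"dz":0.5,"hand":0},{"rx":0,"ry":0,"rz":0,"dx":0,"dy":0,"dz":0.5,"hand":0},{"rx":0,"ry":0,"rz":0,"dx":0,"dy":0,"dz":0.5,"hand":0},{"rx":0,"ry":0,"rz":0,"dx":0,"dy":0,"dz":0.5,"hand":0},{"rx":0,"ry":0,"rz":0,"dx":0,"dy":0,"dz":0.5,"hand":0},{"rx":0,"ry":0,"rz":0,"dx":0,"dy":0,"dz":0.5,"hand":0},{"rx":0,"ry":0,"rz":0,"dx":0,"dy":0,"dz":0.5,"hand":0}]'|grep -E "time|pos|ft"
```

```text
eef_pos: [0.4927, -0.0209, 0.0609]
ft_force: [-1.2, -0.4, 6.5]
time_s: 11.1
eef_pos: [0.4927, -0.0209, 0.0568]
ft_force: [-2.1, -0.8, 6.3]
```

```bash
python3 -m creep '[{"rx":0,"ry":0,"rz":0,"dx":0,"dy":0,"dz":0.3,"hand":0},{"rx":0,"ry":0,"rz":0,"dx":0,"dy":0,"dz":0.3,"hand":0},{"rx":0,"ry":0,"rz":0,"dx":0,"dy":0,"dz":0.3,"hand":0}]'|grep -E "pos|ft"; python3 -m creep '[{"rx":0,"ry":0,"rz":0,"dx":0,"dy":0,"dz":0.3,"hand":0},{"rx":0,"ry":0,"rz":0,"dx":0,"dy":0,"dz":0.3,"hand":0}]'|grep -E "pos|ft"
```

```text
eef_pos: [0.4927, -0.0209, 0.056]
ft_force: [-1.9, 0.2, 5.5]
eef_pos: [0.4927, -0.0209, 0.0554]
ft_force: [-1.8, 1.1, 5.3]
```

```bash
python3 -m creep '[{"rx":0,"ry":0,"rz":0,"dx":0,"dy":0,"dz":0.3,"hand":0},{"rx":0,"ry":0,"rz":0,"dx":0,"dy":0,"dz":0.3,"hand":0}]'|grep -E "pos|ft"; python3 -m creep '[{"rx":0,"ry":0,"rz":0,"dx":0,"dy":0,"dz":0.3,"hand":0}]'|grep -E "pos|ft"
```

```text
eef_pos: [0.4927, -0.0209, 0.0548]
ft_force: [-1.9, -0.7, 6.3]
eef_pos: [0.4928, -0.0209, 0.0547]
ft_force: [-3.2, 0.6, 12.6]
```

The lid is home: at the stop, 12.6 N, after 8.4 mm of travel. True z = reported + 30 mm. Retreat and go to the medium tin.

```bash
python3 -m creep '[{"rx":0,"ry":0,"rz":0,"dx":0,"dy":0,"dz":-2,"hand":0},{"rx":0,"ry":0,"rz":0,"dx":0,"dy":0,"dz":-10,"hand":0},{"rx":0,"ry":0,"rz":0,"dx":0,"dy":0,"dz":-20,"hand":0},{"rx":0,"ry":0,"rz":0,"dx":0,"dy":0,"dz":-25,"hand":0},{"rx":0,"ry":0,"rz":0,"dx":0,"dy":0,"dz":-15,"hand":0},{"rx":0,"ry":0,"rz":0,"dx":0,"dy":0,"dz":0,"hand":0},{"rx":0,"ry":0,"rz":0,"dx":0,"dy":0,"dz":0,"hand":0}]'
python3 - <<'E'
from m import *
go([.5757,-.1961,.115])
E
```

```text
time_s: 12.6
eef_pos: [0.4927, -0.021, 0.1262]
ee_rot: [180.0, -0.0, 23.4]
ft_force: [0.2, -0.2, -1.3]
finger_gap: 0.0005
gripper_force: 0.0
12.6 [ 0.4927 -0.021   0.1262] [ 1.7998e+02 -2.0000e-02  2.3360e+01] [ 0.16 -0.25 -1.32] 0.0005 d mm [  6.8 193.7  11.2] rot [ 0.02 -0.02 -0.  ]
```

```bash
python3 -m creep '[{"rx":0,"ry":0,"rz":0,"dx":1,"dy":15,"dz":0,"hand":0},{"rx":0,"ry":0,"rz":0,"dx":1,"dy":30,"dz":0,"hand":0},{"rx":0,"ry":0,"rz":0,"dx":1,"dy":35,"dz":0,"hand":0},{"rx":0,"ry":0,"rz":0,"dx":1,"dy":35,"dz":0,"hand":0},{"rx":0,"ry":0,"rz":0,"dx":1,"dy":35,"dz":0,"hand":0},{"rx":0,"ry":0,"rz":0,"dx":1,"dy":30,"dz":0,"hand":0},{"rx":0,"ry":0,"rz":0,"dx":0.8,"dy":13.7,"dz":0,"hand":0},{"rx":0,"ry":0,"rz":0,"dx":0,"dy":0,"dz":11,"hand":0},{"rx":0,"ry":0,"rz":0,"dx":0,"dy":0,"dz":0,"hand":0},{"rx":0,"ry":0,"rz":0,"dx":0,"dy":0,"dz":0,"hand":0},{"rx":0,"ry":0,"rz":0,"dx":0,"dy":0,"dz":0,"hand":0}]'
python3 - <<'E'
from m import *
go([.5757,-.1961,.085])
cv2.imwrite("pics/w6.png",np.hstack([cv2.resize(cams.get_image("wrist")[:,:,::-1],(400,300)),cv2.resize(cams.get_image("scene")[150:270,140:300,::-1],(400,300),interpolation=cv2.INTER_CUBIC)]))
E
```

```text
time_s: 13.7
eef_pos: [0.5755, -0.1943, 0.1151]
ee_rot: [-180.0, 0.0, 23.5]
ft_force: [-0.1, 0.3, 0.2]
finger_gap: 0.0005
gripper_force: 0.0
13.7 [ 0.5755 -0.1943  0.1151] [-1.7995e+02  1.0000e-02  2.3490e+01] [-0.06  0.25  0.21] 0.0005 d mm [-0.5  1.7 30.1] rot [-0.05  0.01 -0.  ]
```

View pics/w6.png

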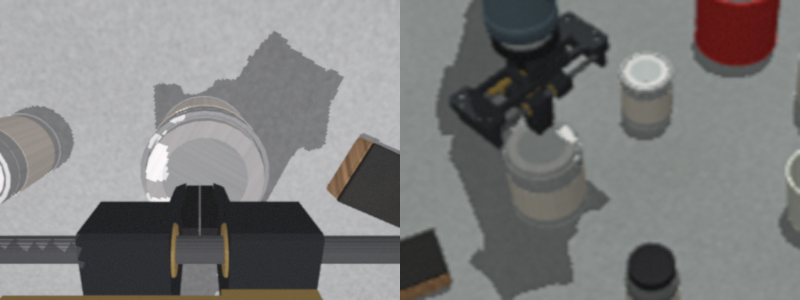

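The small lid looks flush and the tip is centred over the medium lid. Descending.

```bash
python3 -m creep '[{"rx":0,"ry":0,"rz":0,"dx":-0.5,"dy":1.7,"dz":5,"hand":0},{"rx":0,"ry":0,"rz":0,"dx":0,"dy":0,"dz":8,"hand":0},{"rx":0,"ry":0,"rz":0,"dx":0,"dy":0,"dz":7,"hand":0},{"rx":0,"ry":0,"rz":0,"dx":0,"dy":0,"dz":3,"hand":0},{"rx":0,"ry":0,"rz":0,"dx":0,"dy":0,"dz":1,"hand":0},{"rx":0,"ry":0,"rz":0,"dx":0,"dy":0,"dz":1,"hand":0},{"rx":0,"ry":0,"rz":0,"dx":0,"dy":0,"dz":1,"hand":0},{"rx":0,"ry":0,"rz":0,"dx":0,"dy":0,"dz":1,"hand":0}]' | grep -E "pos|ft"; python3 -m creep '[{"rx":0,"ry":0,"rz":0,"dx":0,"dy":0,"dz":0.5,"hand":0},{"rx":0,"ry":0,"rz":0,"dx":0,"dy":0,"dz":0.5,"hand":0}]'|grep -E "pos|ft"; python3 -m creep '[{"rx":0,"ry":0,"rz":0,"dx":0,"dy":0,"dz":0.5,"hand":0},{"rx":0,"ry":0,"rz":0,"dx":0,"dy":0,"dz":0.5,"hand":0}]'|grep -E "pos|ft"; python3 -m creep '[{"rx":0,"ry":0,"rz":0,"dx":0,"dy":0,"dz":0.5,"hand":0},{"rx":0,"ry":0,"rz":0,"dx":0,"dy":0,"dz":0.5,"hand":0}]'|grep -E "pos|ft"
```

```text
eef_pos: [0.5761, -0.1978, 0.0882]
ft_force: [-1.1, -0.4, 0.6]
eef_pos: [0.576, -0.1977, 0.0871]
ft_force: [0.1, -0.1, 0.1]
eef_pos: [0.576, -0.1978, 0.0861]
ft_force: [-0.4, -0.4, 0.0]
eef_pos: [0.5759, -0.1978, 0.0851]
ft_force: [-0.2, -0.5, 0.1]
```

```bash
python3 -m creep '[{"rx":0,"ry":0,"rz":0,"dx":0,"dy":0,"dz":0.5,"hand":0},{"rx":0,"ry":0,"rz":0,"dx":0,"dy":0,"dz":0.5,"hand":0}]'|grep -E "pos|ft"; python3 -m creep '[{"rx":0,"ry":0,"rz":0,"dx":0,"dy":0,"dz":0.5,"hand":0},{"rx":0,"ry":0,"rz":0,"dx":0,"dy":0,"dz":0.5,"hand":0}]'|grep -E "pos|ft"; python3 -m creep '[{"rx":0,"ry":0,"rz":0,"dx":0,"dy":0,"dz":0.5,"hand":0},{"rx":0,"ry":0,"rz":0,"dx":0,"dy":0,"dz":0.5,"hand":0}]'|grep -E "pos|ft"
```

```text
eef_pos: [0.5759, -0.1978, 0.0841]
ft_force: [0.9, -1.1, -0.4]
eef_pos: [0.576, -0.1978, 0.0831]
ft_force: [-1.0, -0.2, 4.7]
eef_pos: [0.576, -0.1978, 0.0827]
ft_force: [-2.4, 0.5, 5.5]
```

```bash
python3 -m creep '[{"rx":0,"ry":0,"rz":0,"dx":0,"dy":0,"dz":0.5,"hand":0},{"rx":0,"ry":0,"rz":0,"dx":0,"dy":0,"dz":0.5,"hand":0},{"rx":0,"ry":0,"rz":0,"dx":0,"dy":0,"dz":0.5,"hand":0},{"rx":0,"ry":0,"rz":0,"dx":0,"dy":0,"dz":0.5,"hand":0},{"rx":0,"ry":0,"rz":0,"dx":0,"dy":0,"dz":0.5,"hand":0},{"rx":0,"ry":0,"rz":0,"dx":0,"dy":0,"dz":0.5,"hand":0},{"rx":0,"ry":0,"rz":0,"dx":0,"dy":0,"dz":0.5,"hand":0},{"rx":0,"ry":0,"rz":0,"dx":0,"dy":0,"dz":0.5,"hand":0},{"rx":0,"ry":0,"rz":0,"dx":0,"dy":0,"dz":0.5,"hand":0},{"rx":0,"ry":0,"rz":0,"dx":0,"dy":0,"dz":0.5,"hand":0}]'|grep -E "pos|ft"; python3 -m creep '[{"rx":0,"ry":0,"rz":0,"dx":0,"dy":0,"dz":0.3,"hand":0},{"rx":0,"ry":0,"rz":0,"dx":0,"dy":0,"dz":0.3,"hand":0},{"rx":0,"ry":0,"rz":0,"dx":0,"dy":0,"dz":0.3,"hand":0}]'|grep -E "pos|ft"; python3 -m creep '[{"rx":0,"ry":0,"rz":0,"dx":0,"dy":0,"dz":0.3,"hand":0},{"rx":0,"ry":0,"rz":0,"dx":0,"dy":0,"dz":0.3,"hand":0}]'|grep -E "pos|ft"
```

```text
eef_pos: [0.576, -0.1978, 0.0777]
ft_force: [-2.6, -0.2, 5.7]
eef_pos: [0.576, -0.1978, 0.0768]
ft_force: [-2.8, 0.9, 6.2]
eef_pos: [0.576, -0.1978, 0.0762]
ft_force: [-2.1, 0.6, 5.5]
```

```bash
python3 -m creep '[{"rx":0,"ry":0,"rz":0,"dx":0,"dy":0,"dz":0.3,"hand":0},{"rx":0,"ry":0,"rz":0,"dx":0,"dy":0,"dz":0.3,"hand":0}]'|grep -E "pos|ft"; python3 -m creep '[{"rx":0,"ry":0,"rz":0,"dx":0,"dy":0,"dz":0.3,"hand":0}]'|grep -E "pos|ft"
```

```text
eef_pos: [0.576, -0.1978, 0.0756]
ft_force: [-2.4, 1.0, 5.4]
eef_pos: [0.576, -0.1978, 0.0753]
ft_force: [-2.6, 1.0, 5.8]
```

```bash
python3 -m creep '[{"rx":0,"ry":0,"rz":0,"dx":0,"dy":0,"dz":0.3,"hand":0}]'|grep -E "pos|ft"; python3 -m creep '[{"rx":0,"ry":0,"rz":0,"dx":0,"dy":0,"dz":0.3,"hand":0}]'|grep -E "pos|ft"
```

```text
eef_pos: [0.576, -0.1978, 0.075]
ft_force: [-2.1, -0.3, 5.3]
eef_pos: [0.576, -0.1978, 0.0748]
ft_force: [-3.4, 1.3, 9.6]
```

```bash
python3 -m creep '[{"rx":0,"ry":0,"rz":0,"dx":0,"dy":0,"dz":0.2,"hand":0}]'|grep -E "pos|ft"; python3 -m creep '[{"rx":0,"ry":0,"rz":0,"dx":0,"dy":0,"dz":-2,"hand":0},{"rx":0,"ry":0,"rz":0,"dx":0,"dy":0,"dz":-10,"hand":0},{"rx":0,"ry":0,"rz":0,"dx":0,"dy":0,"dz":-20,"hand":0},{"rx":0,"ry":0,"rz":0,"dx":0,"dy":0,"dz":-25,"hand":0},{"rx":0,"ry":0,"rz":0,"dx":0,"dy":0,"dz":-25,"hand":0},{"rx":0,"ry":0,"rz":0,"dx":0,"dy":0,"dz":0,"hand":0},{"rx":0,"ry":0,"rz":0,"dx":0,"dy":0,"dz":0,"hand":0}]'
python3 - <<'E'
from m import *
go([.5955,.2335,.135])
E
```

```text
eef_pos: [0.576, -0.1978, 0.0748]
ft_force: [-3.2, 0.6, 9.6]
time_s: 18.6
eef_pos: [0.5762, -0.1979, 0.1564]
ee_rot: [180.0, -0.0, 23.4]
ft_force: [-0.4, 0.7, -0.6]
finger_gap: 0.0003
gripper_force: 0.0
18.6 [ 0.5762 -0.1979  0.1564] [ 1.7995e+02 -5.0000e-02  2.3360e+01] [-0.42  0.74 -0.63] 0.0003 d mm [ 188.8 -388.4   21.3] rot [ 0.05 -0.05 -0.  ]
```

Medium lid home (stop at 0.0748 = 0.105 − 0.030). Moving on to the large tin.

```bash
python3 -m creep '[{"rx":0,"ry":0,"rz":0,"dx":8,"dy":-16,"dz":0,"hand":0},{"rx":0,"ry":0,"rz":0,"dx":17,"dy":-35,"dz":0,"hand":0},{"rx":0,"ry":0,"rz":0,"dx":17,"dy":-35,"dz":0,"hand":0},{"rx":0,"ry":0,"rz":0,"dx":17,"dy":-35,"dz":0,"hand":0},{"rx":0,"ry":0,"rz":0,"dx":17,"dy":-35,"dz":0,"hand":0},{"rx":0,"ry":0,"rz":0,"dx":17,"dy":-35,"dz":0,"hand":0},{"rx":0,"ry":0,"rz":0,"dx":17,"dy":-35,"dz":0,"hand":0},{"rx":0,"ry":0,"rz":0,"dx":17,"dy":-35,"dz":0,"hand":0},{"rx":0,"ry":0,"rz":0,"dx":17,"dy":-35,"dz":0,"hand":0},{"rx":0,"ry":0,"rz":0,"dx":17,"dy":-35,"dz":0,"hand":0},{"rx":0,"ry":0,"rz":0,"dx":8,"dy":-16,"dz":0,"hand":0},{"rx":0,"ry":0,"rz":0,"dx":0,"dy":0,"dz":0,"hand":0}]'|grep -E "pos|ft"; python3 -m creep '[{"rx":0,"ry":0,"rz":0,"dx":10,"dy":-20,"dz":0,"hand":0},{"rx":0,"ry":0,"rz":0,"dx":9.8,"dy":-20.4,"dz":0,"hand":0},{"rx":0,"ry":0,"rz":0,"dx":0,"dy":0,"dz":10,"hand":0},{"rx":0,"ry":0,"rz":0,"dx":0,"dy":0,"dz":10,"hand":0},{"rx":0,"ry":0,"rz":0,"dx":0,"dy":0,"dz":0,"hand":0},{"rx":0,"ry":0,"rz":0,"dx":0,"dy":0,"dz":0,"hand":0},{"rx":0,"ry":0,"rz":0,"dx":0,"dy":0,"dz":0,"hand":0}]'|grep -E "pos|ft"
python3 - <<'E'
from m import *
go([.5955,.2335,.105])
E
```

```text
eef_pos: [0.5923, 0.1907, 0.1549]
ft_force: [-0.4, 0.1, 0.8]
eef_pos: [0.596, 0.2315, 0.136]
ft_force: [0.2, 0.2, -0.0]
20.5 [0.596  0.2315 0.136 ] [179.97   0.    23.28] [ 0.18  0.24 -0.04] 0.0002 d mm [ 0.3 -2.1 31. ] rot [0.03 0.   0.  ]
```

```bash
python3 -m creep '[{"rx":0,"ry":0,"rz":0,"dx":0.3,"dy":-2,"dz":5,"hand":0},{"rx":0,"ry":0,"rz":0,"dx":0,"dy":0,"dz":8,"hand":0},{"rx":0,"ry":0,"rz":0,"dx":0,"dy":0,"dz":7,"hand":0},{"rx":0,"ry":0,"rz":0,"dx":0,"dy":0,"dz":3,"hand":0},{"rx":0,"ry":0,"rz":0,"dx":0,"dy":0,"dz":1,"hand":0},{"rx":0,"ry":0,"rz":0,"dx":0,"dy":0,"dz":1,"hand":0},{"rx":0,"ry":0,"rz":0,"dx":0,"dy":0,"dz":1,"hand":0}]' | grep -E "pos|ft"; python3 -m creep '[{"rx":0,"ry":0,"rz":0,"dx":0,"dy":0,"dz":0.5,"hand":0},{"rx":0,"ry":0,"rz":0,"dx":0,"dy":0,"dz":0.5,"hand":0},{"rx":0,"ry":0,"rz":0,"dx":0,"dy":0,"dz":0.5,"hand":0},{"rx":0,"ry":0,"rz":0,"dx":0,"dy":0,"dz":0.5,"hand":0}]'|grep -E "pos|ft"; python3 -m creep '[{"rx":0,"ry":0,"rz":0,"dx":0,"dy":0,"dz":0.5,"hand":0},{"rx":0,"ry":0,"rz":0,"dx":0,"dy":0,"dz":0.5,"hand":0},{"rx":0,"ry":0,"rz":0,"dx":0,"dy":0,"dz":0.5,"hand":0},{"rx":0,"ry":0,"rz":0,"dx":0,"dy":0,"dz":0.5,"hand":0}]'|grep -E "pos|ft"; python3 -m creep '[{"rx":0,"ry":0,"rz":0,"dx":0,"dy":0,"dz":0.5,"hand":0},{"rx":0,"ry":0,"rz":0,"dx":0,"dy":0,"dz":0.5,"hand":0}]'|grep -E "pos|ft"
```

```text
eef_pos: [0.5953, 0.2348, 0.1101]
ft_force: [0.1, -0.5, 0.9]
eef_pos: [0.5951, 0.2347, 0.1079]
ft_force: [0.1, -0.4, 0.4]
eef_pos: [0.5951, 0.2347, 0.1059]
ft_force: [0.5, 0.5, -1.0]
eef_pos: [0.5951, 0.2347, 0.1049]
ft_force: [-0.7, -0.3, -0.1]
```

```bash
python3 -m creep '[{"rx":0,"ry":0,"rz":0,"dx":0,"dy":0,"dz":0.5,"hand":0},{"rx":0,"ry":0,"rz":0,"dx":0,"dy":0,"dz":0.5,"hand":0}]'|grep -E "pos|ft"; python3 -m creep '[{"rx":0,"ry":0,"rz":0,"dx":0,"dy":0,"dz":0.5,"hand":0},{"rx":0,"ry":0,"rz":0,"dx":0,"dy":0,"dz":0.5,"hand":0}]'|grep -E "pos|ft"; python3 -m creep '[{"rx":0,"ry":0,"rz":0,"dx":0,"dy":0,"dz":0.5,"hand":0},{"rx":0,"ry":0,"rz":0,"dx":0,"dy":0,"dz":0.5,"hand":0},{"rx":0,"ry":0,"rz":0,"dx":0,"dy":0,"dz":0.5,"hand":0},{"rx":0,"ry":0,"rz":0,"dx":0,"dy":0,"dz":0.5,"hand":0}]'|grep -E "pos|ft"
```

```text
eef_pos: [0.5951, 0.2347, 0.1043]
ft_force: [-2.5, -1.3, 5.3]
eef_pos: [0.5951, 0.2347, 0.1036]
ft_force: [-1.7, -0.7, 5.7]
eef_pos: [0.5952, 0.2347, 0.1016]
ft_force: [-2.4, -2.0, 5.7]
```

Contact at 0.1044; home expected at about 0.0947.

```bash
python3 -m creep '[{"rx":0,"ry":0,"rz":0,"dx":0,"dy":0,"dz":0.5,"hand":0},{"rx":0,"ry":0,"rz":0,"dx":0,"dy":0,"dz":0.5,"hand":0},{"rx":0,"ry":0,"rz":0,"dx":0,"dy":0,"dz":0.5,"hand":0},{"rx":0,"ry":0,"rz":0,"dx":0,"dy":0,"dz":0.5,"hand":0},{"rx":0,"ry":0,"rz":0,"dx":0,"dy":0,"dz":0.5,"hand":0},{"rx":0,"ry":0,"rz":0,"dx":0,"dy":0,"dz":0.5,"hand":0},{"rx":0,"ry":0,"rz":0,"dx":0,"dy":0,"dz":0.5,"hand":0},{"rx":0,"ry":0,"rz":0,"dx":0,"dy":0,"dz":0.5,"hand":0},{"rx":0,"ry":0,"rz":0,"dx":0,"dy":0,"dz":0.5,"hand":0}]'|grep -E "pos|ft"; python3 -m creep '[{"rx":0,"ry":0,"rz":0,"dx":0,"dy":0,"dz":0.3,"hand":0},{"rx":0,"ry":0,"rz":0,"dx":0,"dy":0,"dz":0.3,"hand":0},{"rx":0,"ry":0,"rz":0,"dx":0,"dy":0,"dz":0.3,"hand":0}]'|grep -E "pos|ft"; python3 -m creep '[{"rx":0,"ry":0,"rz":0,"dx":0,"dy":0,"dz":0.3,"hand":0},{"rx":0,"ry":0,"rz":0,"dx":0,"dy":0,"dz":0.3,"hand":0}]'|grep -E "pos|ft"
```

```text
eef_pos: [0.5951, 0.2347, 0.0971]
ft_force: [-2.9, -0.5, 5.5]
eef_pos: [0.5951, 0.2347, 0.0962]
ft_force: [-2.8, -1.0, 5.7]
eef_pos: [0.5951, 0.2347, 0.0956]
ft_force: [-1.8, -0.8, 5.1]
```

```bash
python3 -m creep '[{"rx":0,"ry":0,"rz":0,"dx":0,"dy":0,"dz":0.3,"hand":0},{"rx":0,"ry":0,"rz":0,"dx":0,"dy":0,"dz":0.3,"hand":0}]'|grep -E "pos|ft"; python3 -m creep '[{"rx":0,"ry":0,"rz":0,"dx":0,"dy":0,"dz":0.3,"hand":0}]'|grep -E "pos|ft"
```

```text
eef_pos: [0.5951, 0.2347, 0.095]
ft_force: [-2.1, -1.1, 6.5]
eef_pos: [0.5952, 0.2347, 0.0948]
ft_force: [-2.9, -1.8, 8.6]
```

Stop reached. One more small push, then retreat and check.

```bash
python3 -m creep '[{"rx":0,"ry":0,"rz":0,"dx":0,"dy":0,"dz":0.3,"hand":0}]'|grep -E "pos|ft"; python3 -m creep '[{"rx":0,"ry":0,"rz":0,"dx":0,"dy":0,"dz":-2,"hand":0},{"rx":0,"ry":0,"rz":0,"dx":0,"dy":0,"dz":-10,"hand":0},{"rx":0,"ry":0,"rz":0,"dx":0,"dy":0,"dz":-20,"hand":0},{"rx":0,"ry":0,"rz":0,"dx":0,"dy":0,"dz":-25,"hand":0},{"rx":0,"ry":0,"rz":0,"dx":0,"dy":0,"dz":-25,"hand":0},{"rx":0,"ry":0,"rz":0,"dx":0,"dy":0,"dz":-20,"hand":0},{"rx":0,"ry":0,"rz":0,"dx":0,"dy":0,"dz":0,"hand":0},{"rx":0,"ry":0,"rz":0,"dx":0,"dy":0,"dz":0,"hand":0}]'
python3 - <<'E'
from m import *
cv2.imwrite("pics/f.png",cv2.resize(cams.get_image("scene")[110:270,150:390,::-1],(780,520),interpolation=cv2.INTER_CUBIC))
E
```

```text
eef_pos: [0.5952, 0.2347, 0.0948]
ft_force: [-3.9, -2.9, 11.0]
time_s: 25.6
eef_pos: [0.5952, 0.2347, 0.1959]
ee_rot: [180.0, -0.0, 23.4]
ft_force: [0.3, -0.2, 0.4]
finger_gap: 0.0006
gripper_force: 0.0
```

View pics/f.png

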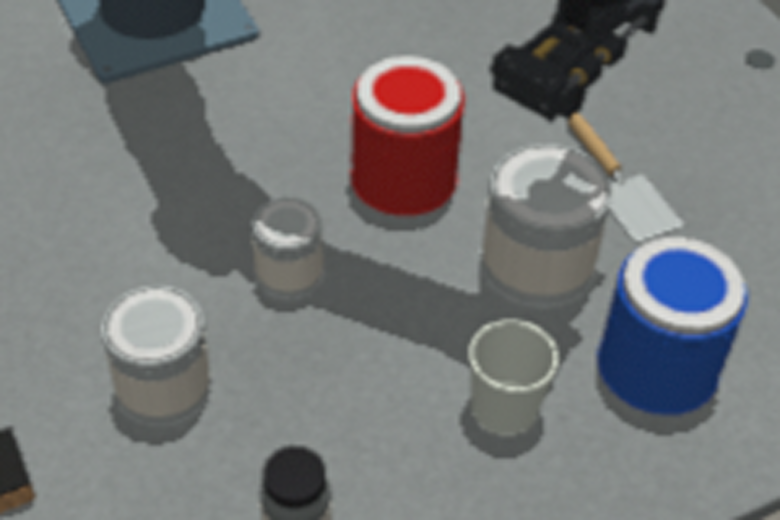

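All three lids, at crop (287,220), (155,323) and (548,185), now look flush. The tins are upright in place and the arm is clear.

```bash
python3 -c "
from workcell import job
print(job.sign_off())"
```

```text
the job is handed in; nothing more can be done
None
```

I pressed the three lids home in order (small, medium, large), each until the force rose at its stop (readings up to about 13 N), and handed the job in at about 26 s; no verdict was shown, but the last picture shows all three flush and the tins in place.

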